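# Ready the citrus juicer: set the pulp slider and balance an orange half on the reamer

## Task

Get the citrus juicer ready for pressing: slide its black pulp slider along the track until its white line is level with the red marker, and set the orange half that lies cut face down on the chopping board, still cut face down, centred and level on the domed top of the reamer so that it stays balanced there when you let go. Leave the other orange half, the lemon and the glass where they are.

Things in the scene. Friction and masses are not known exactly. Their poses are not given: they have to be found in the camera images.
- juicer: White citrus juicer, fixed. Base 150 (x) by 260 (y) by 40 mm high; origin at the centre of its underside. Its +y half carries a round steel bowl, outer radius 66 mm, rim 106 mm up, axis at juicer x 0, y +55 mm, the grey ribbed reamer in its middle. Its -y half is the control panel, 41 mm up, with the slider track along juicer x at y -85 mm.
- reamer_top (a point): Top centre of the reamer dome, on the bowl's axis, 130.5 mm above the worktop and 24.5 mm above the bowl's rim. The dome is only level within 9 mm of this point, then falls away: 2 mm lower at radius 16 mm, 8 mm lower at 23 mm; the reamer is 60 mm across at its foot. Axes as the juicer.
- slider (a joint): Position of the pulp slider along its track, 0 to 0.09 m, growing towards the juicer's +x; it is 0 at juicer x -45 mm. Stays where it is left; about 2 N moves it.
- slider_line (a point): Middle of the white line across the top of the black slider grip, 71.5 mm above the worktop. The grip is 16 mm along the track (its x), 28 mm across it (its y), 30 mm high above the panel with a 22 mm wide foot 7 mm high.
- marker: Small red marker clip, 10 by 16 mm, 5 mm high, fixed on the panel beside the track, on its -y side, 30 mm from the track's middle; its tip points at the track. Origin at its underside's centre; axes as the juicer: the slider is right when its line has the same juicer x as the marker.
- chopping_board: Wooden chopping board, fixed, 220 mm (x) by 320 mm (y), 21 mm thick; origin at the centre of its underside.
- orange_half: Half an orange lying cut face down on the board, peel up: flat round cut face 58 mm across, 62 mm across at its widest (6 to 13 mm above the cut face), 38 mm high, round on top, about 90 g. Origin at the centre of the cut face, z towards the peel.
- spare_half: The other orange half, cut face up with its flesh showing, 62 mm across, 37 mm high, on the same board; leave it. Origin at the centre of its underside.
- lemon: Whole yellow lemon, 78 by 55 by 56 mm, on the worktop; leave it. Origin at its underside.
- glass: Upturned drinking glass, 80 mm across, 91 mm high, on the worktop; leave it. Origin at the centre of its underside.
Not all that is in view belongs to the job. Leave any brown look-alike of the orange_half alone.

How it is judged:
By the outcome, as a careful person would: the job done as asked, in the order asked, and still so for the second after the job is handed in, with the robot touching nothing.
It also fails if it takes over 58 s, if anything falls off the work surface, if the arm or the gripper's body presses on something with over 40 N, if the wrist force passes 120 N, or if a joint passes its speed limit or range.

## Robot

A 6-joint arm with a two-finger parallel gripper is mounted at the origin on a cart in front of the work surface, level with it; the furniture and walls round the work are solid. World frame = base frame: x ahead of the robot, y to its left, z up, the work surface at z = 0. Lengths are in mm, angles in rad, forces in N, time in s.
With the tool pointing down it reaches from about 275 to 1000 mm from the base axis. Payload 8.4 kg.
Tool frame: the origin (TCP) lies between the finger pads; the fingertips stand 17 mm ahead of it and the grasp point (between the pads) lies 2 mm behind it; z points along the fingers, y is the line along which they close (so a half turn about z gives the same grasp; the last joint's range is limited). The gripper opens to 85 mm and grips with 20 to 120 N. Pads are 22 mm wide; open, the fingers measure 114 mm over their backs; the gripper's body (76 mm by 85 mm) begins 54 mm behind the grasp point. The pads swing forward as they close: fully open they stand 13 mm farther back than shut.
Start: joints at [1.197, 0.353, 1.633, -0, 1.155, -0.002], TCP at [227.057, 582.3, 210.781] pointing down, gripper open.
Joint ranges: [-2.63, 2.63], [-0.92, 2.1], [0.06, 2.66], [-1.3, 4.44], [0, 2.69], [-3.02, 3.02]. Speed limits (rad/s): [2.22, 2.22, 2.79, 3.14, 3.14, 3.14].

## Interface

Orientations are given as [roll, pitch, yaw] about the fixed x, y, z axes, in that order (R = Rz(yaw) Ry(pitch) Rx(roll)).
In Python, from rig import sense, grab_frame, sign_off gives the robot as it stands. The module is installed in compiled form; this text tells all that it offers.
- The arm moves only by the tool send_rows, never from a script. Its argument "moves" is a list that holds one entry, the list of rows, each a list of 7 numbers: the shift along the world's x, y, z in m, then the turn, a rotation vector about the world's x, y, z in rad, then the opening, from -1 (shut) to 1 (fully open). In form: [[[dx, dy, dz, rx, ry, rz, jaw], ...]]. A call has 1 to 10 rows; each row shifts and turns the commanded pose from where the row before left it; what a row does not reach is not made up. A row lasts 1/10 s, in which the tool goes at most 50 mm and 8.59 degrees, less where a joint would pass 70% of its speed; a pose out of reach is approached as far as the arm can. A call with a gripper value outside its range is refused whole. The fingers move at their own pace and stop on an object; "grip_force" is the grip in N (left out, the last holds). Time passes only in rows, so rows that do not move let the fingers close. It gives the time, the measured TCP pose, the force, the opening and the grip force at its end, in the units of the state.
- sense(): the state, without advancing time (a new reading comes with each control period).
- grab_frame(name): name is "side" or "top"; returns a dict with "img" (420x560x3 uint8, red, green, blue), "mtx" (3x3 intrinsics, pixels), "rvec" (rotation vector, rad) and "tvec" (3), from world to camera coordinates, as OpenCV has them. Camera axes: x right, y down, z forward; pixel columns grow to the right and rows downward; lengths in mm; the calibration is good to about 2 mm. A picture is of the moment at which its call begins. There is no depth.
- sign_off(): hands the job in; it is judged then, once.
The state is a dict: "clock": time; "qpos": joint angles; "qvel": joint speeds; "joint_efforts": joint torques, N m; "eef_pos": TCP position; "tcp_rot": TCP orientation; "contact_force": force on the tool from outside, world axes, zero at the start; "wrist_torque": the same for the moment, N m; "opening": opening from 0.0 (shut) to 1.0 (fully open); "grasp_force": force on a finger pad.
Only numpy, scipy, OpenCV 4.12 (cv2) and the standard library are available. Lean on these libraries where they do the work, as an engineer would, in place of code of your own. Each camera call takes 0.05 s, during which the arm holds its last target. There are 200 camera calls.

## Working session

There is one attempt and no reset: what is moved stays moved. The work goes in short steps, Python scripts to look and compute and a tool call to move; the robot and the scene stay as the last step left them, time stands still between calls to the robot, and variables do not carry over. Pictures are saved under pics/ and viewed, at most 10 in all, crops included, and the job is handed in when it is done.

Besides the shell and the picture viewer there is one more tool, called after "Request:" as a command line: name --argument value ..., lists and objects as JSON in quotes. send_rows: Moves the arm, as the interface text tells. Its arguments: {"type":"object","properties":{"moves":{"type":"array"},"grip_force":{"type":"number"}},"required":["moves"]}

```bash
mkdir -p pics
cat > h.py <<'E'
import numpy as np, cv2
from rig import sense, grab_frame, sign_off
def cam(n):
    f=grab_frame(n); R=cv2.Rodrigues(np.array(f["rvec"],float))[0]; t=np.array(f["tvec"],float).ravel()
    return f["img"],np.array(f["mtx"],float),R,t
def ray(c,px,z):
    _,K,R,t=c; d=R.T@np.linalg.inv(K)@np.array([px[0],px[1],1.]); o=-R.T@t
    return o+d*(z-o[2])/d[2]
def proj(c,p):
    _,K,R,t=c; q=K@(R@np.array(p,float)+t); return q[:2]/q[2]
def save(im,n): cv2.imwrite("pics/"+n,cv2.cvtColor(im,cv2.COLOR_RGB2BGR))
E
python3 - <<'E'
from h import *
for n in("top","side"):
    c=cam(n); save(c[0],n+"1.png"); print(n,-c[2].T@c[3],c[2][2])
print(sense())
E
```

```text
top [ 500.20320592   88.0768733  1602.881241  ] [ 7.05423240e-02 -2.58258570e-04 -9.97508754e-01]
side [-432.96873535  -54.2263874  1440.03624497] [ 0.60810405  0.08563497 -0.78922501]
{'clock': 0.1, 'qpos': array([ 1.19660009e+00,  3.53594830e-01,  1.63405672e+00, -1.68218029e-05,
        1.15523051e+00, -2.41208336e-03]), 'qvel': array([-1.31936054e-03, -2.14552237e-03, -2.55654949e-03, -7.20489875e-04,
       -4.27536107e-08, -2.46690842e-04]), 'joint_efforts': array([ 7.40929681e-04, -6.06358767e+01, -3.42820072e+01,  1.18241819e-04,
        3.85265710e-03, -5.23724466e-06]), 'eef_pos': array([226.89172608, 581.86418337, 210.12812904]), 'tcp_rot': array([-3.14030321e+00,  1.22710958e-05,  2.76981531e+00]), 'contact_force': array([ 0.01922663,  0.31610475, -0.05842887]), 'wrist_torque': array([-0.01888561,  0.01450808,  0.03383871]), 'grasp_force': 0.0, 'opening': 0.9961312103077099}
```

View pics/top1.png

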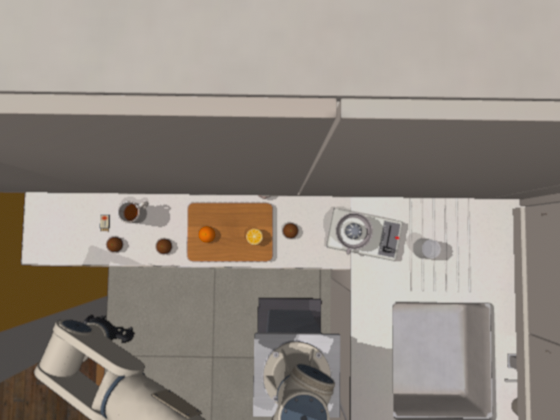

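View pics/side1.png

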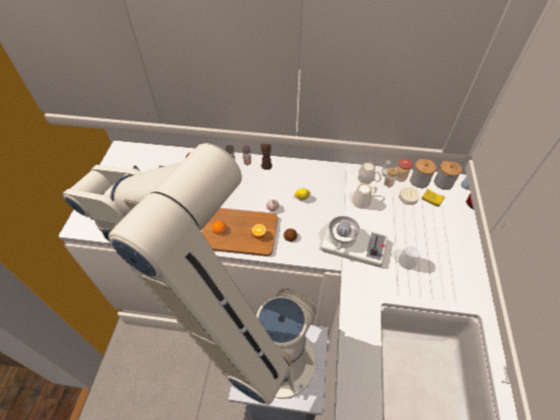

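Top view candidates for the orange half: orange peel-up dome on the board (207,234); spare half with flesh showing (255,237); brown look-alikes at (290,231), (164,246) and (114,244). By the description I choose (207,234). The juicer is at about (365,233), its slider at (388,237), and the red marker at (397,238). I'll check this in a close crop and measure.

```bash
cat > m.py <<'E'
from h import *
def blob(c,mask,box,name,z,w=None):
    x0,y0,x1,y1=box; m=np.zeros(mask.shape); m[y0:y1,x0:x1]=mask[y0:y1,x0:x1]
    if w is not None: m=m*w
    ys,xs=np.nonzero(m>0); 
    if len(xs)==0: print(name,"none"); return
    ww=m[ys,xs]; p=(np.sum(xs*ww)/ww.sum(),np.sum(ys*ww)/ww.sum())
    print(name,"px",np.round(p,2),"n",len(xs),"box",xs.min(),ys.min(),xs.max(),ys.max(),"xyz",np.round(ray(c,p,z),1)); return p
E
python3 - <<'E'
from m import *
T=cam("top");S=cam("side")
for c,bo,br in((T,(180,200,280,265),(390,228,404,246)),(S,(200,205,285,255),(374,236,390,252))):
    h=cv2.cvtColor(c[0],cv2.COLOR_RGB2HSV); H,Sa,V=[h[...,i].astype(int) for i in range(3)]
    blob(c,(Sa>215)&(V>170)&(H<13),bo,"orange",21+15)
    blob(c,(H>=14)&(H<35)&(Sa>120)&(V>150),bo,"spare",21+30)
    r=c[0].astype(int); red=r[...,0]-r[...,1:].max(2)
    blob(c,red>40,br,"marker",43,np.clip(red,0,None))
    b=(H<20)&(Sa>100)&(V>60)
    cs=max(cv2.findContours(b.astype(np.uint8),0,1)[0],key=lambda k:cv2.contourArea(k) if bo[0]<k[:,0,0].mean()<bo[2] and bo[1]<k[:,0,1].mean()<bo[3] else 0)
    rr=cv2.minAreaRect(cs); print("board",rr,[np.round(ray(c,p,21)[:2],1) for p in cv2.boxPoints(rr)])
a=cv2.resize(T[0][195:275,180:280],None,fx=6,fy=6,interpolation=cv2.INTER_CUBIC)
b=cv2.resize(T[0][200:270,318:418],None,fx=6,fy=6,interpolation=cv2.INTER_CUBIC)
b2=cv2.resize(S[0][205:270,315:400],None,fx=8,fy=8,interpolation=cv2.INTER_CUBIC)
save(cv2.resize(T[0][200:265,185:280],None,fx=8,fy=8,interpolation=cv2.INTER_CUBIC),"o.png");save(cv2.resize(b,(800,560)),"j.png");save(b2,"js.png")
E
```

```text
orange none
spare px [228.41 233.36] n 3506 box 188 204 271 260 xyz [517.9 256.2  51. ]
marker px [396.78 237.39] n 17 box 395 236 399 239 xyz [ 512.3 -362.6   43. ]
board ((230.0, 231.5), (57.0, 84.0), 90.0) [array([629.6, 413.5]), array([634.3,  98.5]), array([421.8,  95.3]), array([417.2, 407.3])]
orange px [221.  226.6] n 10 box 218 222 223 231 xyz [521.9 331.6  36. ]
spare px [245.87 232.92] n 1116 box 204 210 276 253 xyz [494.  214.9  51. ]
marker px [382.46 244.87] n 12 box 381 244 384 246 xyz [ 518.7 -362.3   43. ]
board ((238.56439208984375, 230.6383514404297), (73.27935028076172, 42.50202560424805), 6.009005546569824) [array([411.3, 399.2]), array([636.8, 438.1]), array([639.1, 100.4]), array([416.6,  87.8])]
```

View pics/o.png

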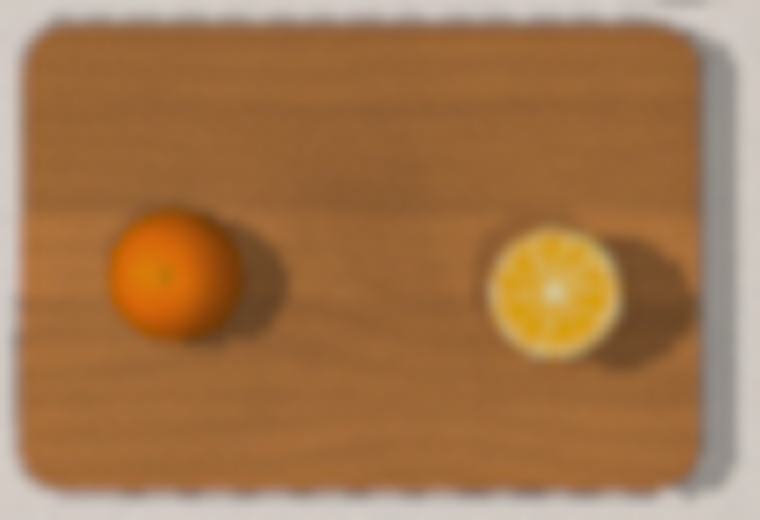

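View pics/j.png

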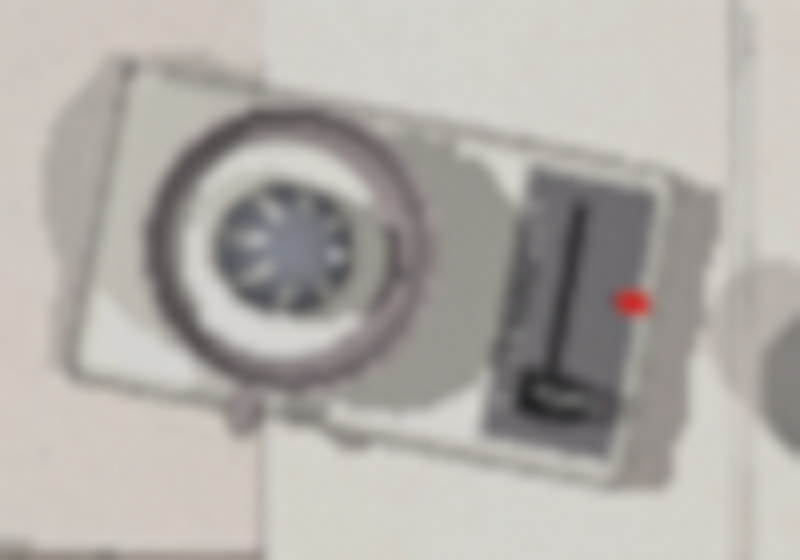

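View pics/js.png

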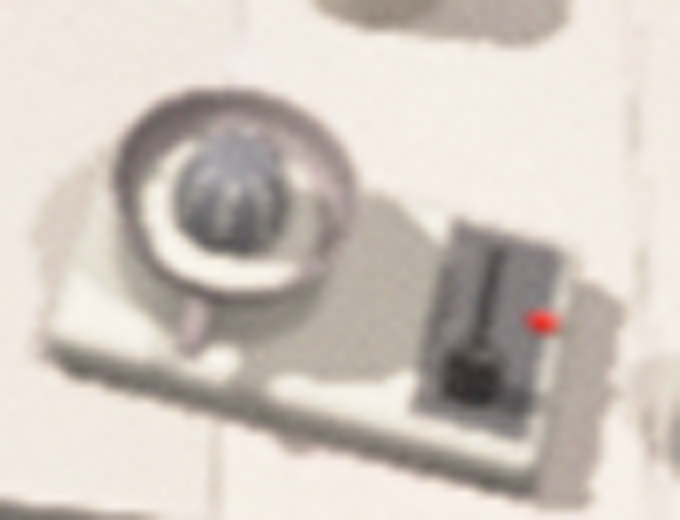

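Crops: the orange peel-up half is at top px (206.5,234) with radius about 8 px, and has no flesh showing, so the choice is right. The spare half is at (254,236). The juicer bowl centre is at about (354,231), the slider at (388,249) on the low-x end, and the marker at (396.8,237.4), further towards +x. Next come the precise measurements.

Run:
```python
from m import *
T=cam("top");S=cam("side")
def tri(p,q):
    A=[];b=[]
    for c,u in((T,p),(S,q)):
        P=c[1]@np.c_[c[2],c[3]]
        for i in(0,1): r=P[i]-u[i]*P[2]; A.append(r[:3]/np.linalg.norm(r[:3]));b.append(-r[3]/np.linalg.norm(r[:3]))
    return np.linalg.lstsq(np.array(A),np.array(b),rcond=None)[0]
out={}
for n,c,bo,br in(("T",T,(195,222,220,248),(390,230,404,245)),("S",S,(207,215,235,238),(376,238,390,250))):
    h=cv2.cvtColor(c[0],cv2.COLOR_RGB2HSV); H,Sa,V=[h[...,i].astype(int) for i in range(3)]
    x0,y0,x1,y1=bo; print(n,"S/H row",Sa[(y0+y1)//2,x0:x1],H[(y0+y1)//2,x0:x1])
    out[n,'o']=blob(c,(Sa>222),bo,"orange",36)
    r=c[0].astype(int); red=r[...,0]-r[...,1:].max(2)
    out[n,'m']=blob(c,red>15,br,"marker",44,np.clip(red,0,None))
print("orange tri",tri(out['T','o'],out['S','o']),"marker tri",tri(out['T','m'],out['S','m']))
# top-view: hand read crop px (scale 8, offset 318,200), -> px
f=lambda u,v:(318+(u+.5)/8-.5,200+(v+.5)/8-.5)
g=lambda u,v:(315+(u+.5)/8-.5,205+(v+.5)/8-.5)
print("rim",ray(T,f(289.5,248.5),106),"reamer tip",ray(T,f(291,248),128))
for p in((125,68),(672,180),(625,485),(72,372)): print("corner",ray(T,f(*p),40))
print("track",ray(T,f(578,205),41),ray(T,f(553,375),41))
# dark slider blob
for n,c,b in(("T",T,(380,244,396,254)),("S",S,(366,246,382,258))):
    V=c[0].max(2).astype(int); x0,y0,x1,y1=b; print(n,b);print(V[y0:y1,x0:x1])
print("slidertop S",ray(S,g(470,362),71.5))
```

```text
T S/H row [167 167 171 205 245 243 243 243 243 243 242 243 243 243 242 241 239 237
 235 238 196 164 161 162 161] [14 14 14 14 14 14 15 16 16 16 16 15 15 14 14 14 14 14 13 14 14 13 14 14
 14]
orange px [206.35 233.92] n 204 box 199 226 214 241 xyz [514.8 339.3  36. ]
marker px [396.72 237.4 ] n 23 box 394 235 399 239 xyz [ 512.2 -362.2   44. ]
S S/H row [168 166 164 165 171 199 240 255 255 255 245 247 232 229 226 216 217 210
 187 167 146 150 155 161 161 161 157 155] [14 14 14 14 13 14 15 16 17 17 17 16 15 14 13 12 12 12 11 12 13 12 13 13
 13 13 13 12]
orange px [217.27 226.06] n 70 box 213 222 222 231 xyz [522.5 348.4  36. ]
marker px [382.47 244.78] n 24 box 380 243 385 247 xyz [ 518.4 -362.2   44. ]
orange tri [514.00296591 340.90532245  48.80186393] marker tri [ 512.19909168 -359.85922523   53.03424818]
rim [ 533.42121824 -192.46445029  106.        ] reamer tip [ 533.16007416 -188.99399153  128.        ]
corner [ 617.24586988 -128.53044747   40.        ]
corner [ 569.10870237 -381.5271628    40.        ]
corner [ 428.69811445 -359.04679421   40.        ]
corner [ 476.65026842 -104.
[... 995 characters left out ...]
101  99  85  90 105 122 126 132 133 132]
 [180 153 130 125 108  85  79  85  95 110 111 106 117 128 130 138]
 [185 153 126 124 100  66  62  68  74  86  91  95 118 127 132 140]
 [209 168 135 123  90  65  61  63  52  58  61  88 115 130 132 144]
 [227 181 143 123  90  66  60  61  60  56  63  79 112 126 124 147]
 [223 168 146 121  84  61  61  59  56  55  65  77  98 105 111 142]
 [207 149 134 121  95  72  63  57  53  50  64  81  93  92  93 121]
 [193 146 136 132 121 111  92  80  73  70  79  84  98  93  94 128]
 [202 173 161 150 141 132 123 119 117 117 116 110  99  99 110 142]
 [232 220 209 197 182 167 149 138 135 133 129 123 121 121 143 183]]
slidertop S [ 469.99260369 -318.62178052   71.5       ]
```

Request:
send_rows --moves '[[[0.012,-0.045,0,0,0,-0.069,0.06],[0.012,-0.045,0,0,0,-0.069,0.06],[0.012,-0.045,0,0,0,-0.069,0.06],[0.012,-0.045,0,0,0,-0.069,0.06],[0.012,-0.045,0,0,0,-0.069,0.06],[0.012,-0.045,0,0,0,-0.069,0.06],[0.012,-0.045,0,0,0,-0.069,0.06],[0.012,-0.045,0,0,0,-0.069,0.06],[0.012,-0.045,0,0,0,-0.069,0.06],[0.012,-0.045,0,0,0,-0.069,0.06]]]' --grip_force 20

```text
clock: 1.3
eef_pos: [347.2, 130.6, 211.1]
tcp_rot: [3.141, 0.0, 2.077]
contact_force: [1.6, 0.4, -0.1]
opening: 0.529
grasp_force: 0.0
```

Request:
send_rows --moves '[[[0.012,-0.045,0,0,0,-0.069,0.06],[0.012,-0.045,0,0,0,-0.069,0.06],[0.012,-0.045,0,0,0,-0.069,0.06],[0.012,-0.045,0,0,0,-0.069,0.06],[0.012,-0.045,0,0,0,-0.069,0.06],[0.012,-0.045,0,0,0,-0.069,0.06],[0.012,-0.045,0,0,0,-0.069,0.06],[0.012,-0.045,0,0,0,-0.069,0.06],[0.012,-0.045,0,0,0,-0.069,0.06],[0.012,-0.045,0,0,0,-0.069,0.06]]]'

```text
clock: 2.3
eef_pos: [467.1, -319.8, 210.8]
tcp_rot: [3.141, -0.0, 1.386]
contact_force: [1.0, -0.5, 0.9]
opening: 0.531
grasp_force: 0.0
```

Request:
send_rows --moves '[[[0.003,0,-0.025,0,0,0,0.06],[0,0,-0.025,0,0,0,0.06],[0,0,-0.025,0,0,0,0.06],[0,0,-0.025,0,0,0,0.06],[0,0,-0.02,0,0,0,0.06],[0,0,-0.015,0,0,0,0.06],[0,0,-0.006,0,0,0,0.06],[0,0,0,0,0,0,0.06]]]'

```text
clock: 3.1
eef_pos: [469.6, -317.4, 69.2]
tcp_rot: [-3.14, -0.001, 1.39]
contact_force: [-0.1, 0.2, 0.1]
opening: 0.532
grasp_force: 0.0
```

Request:
send_rows --moves '[[[0,0,0,0,0,0,-0.3],[0,0,0,0,0,0,-0.6],[0,0,0,0,0,0,-0.8],[0,0,0,0,0,0,-0.9],[0,0,0,0,0,0,-0.9],[0,0,0,0,0,0,-0.9]]]'

```text
clock: 3.7
eef_pos: [470.1, -317.7, 69.9]
tcp_rot: [3.141, 0.0, 1.39]
contact_force: [0.0, 0.1, -0.6]
opening: 0.048
grasp_force: 0.0
```

Closed on nothing; look.

Run:
```python
from m import *
T=cam("top");S=cam("side")
a=cv2.resize(T[0][222:267,365:415],(500,450),interpolation=cv2.INTER_CUBIC)
b=cv2.resize(S[0][222:267,355:405],(500,450),interpolation=cv2.INTER_CUBIC)
o=np.hstack([a,b]); save(cv2.resize(o,(800,360)),"a.png")
print(proj(T,(470,-318,53)),proj(S,(470,-318,53)),proj(T,(470,-320,71.5)),proj(S,(470,-320,71.5)),sense()["eef_pos"])
```

```text
[385.39894721 248.81423741] [372.30447762 252.19715282] [387.2981758  248.94266983] [373.65478894 249.85079148] [ 470.05216843 -317.69037221   69.8125543 ]
```

View pics/a.png

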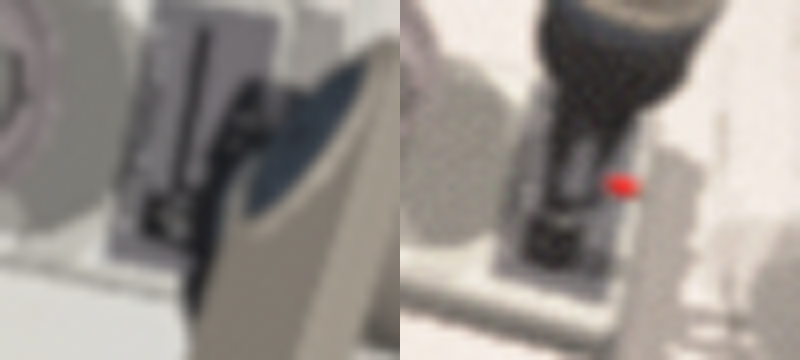

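Run:
```python
from m import *
T=cam("top");S=cam("side")
def crop(c,x0,y0):
    a=cv2.resize(c[0][y0:y0+60,x0:x0+40],None,fx=10,fy=10,interpolation=cv2.INTER_CUBIC)
    for z,col in((53,(255,0,255)),(70,(0,255,0)),(126,(0,255,255)),(180,(255,255,0))):
        p=proj(c,(470,-318,z)); q=(int((p[0]-x0+.5)*10),int((p[1]-y0+.5)*10)); cv2.circle(a,q,4,col,1)
    return a
save(np.hstack([crop(T,370,215),crop(S,358,210)]),"b.png")
s=sense();print(s["qpos"],s["opening"],s["contact_force"],s["clock"])
```

```text
[-5.96997364e-01  4.37594544e-01  1.87048399e+00  2.92496728e-05
  8.33590269e-01 -4.15967890e-01] 0.047854786358739645 [ 0.02600976  0.21194331 -0.40978512] 3.9
```

View pics/b.png

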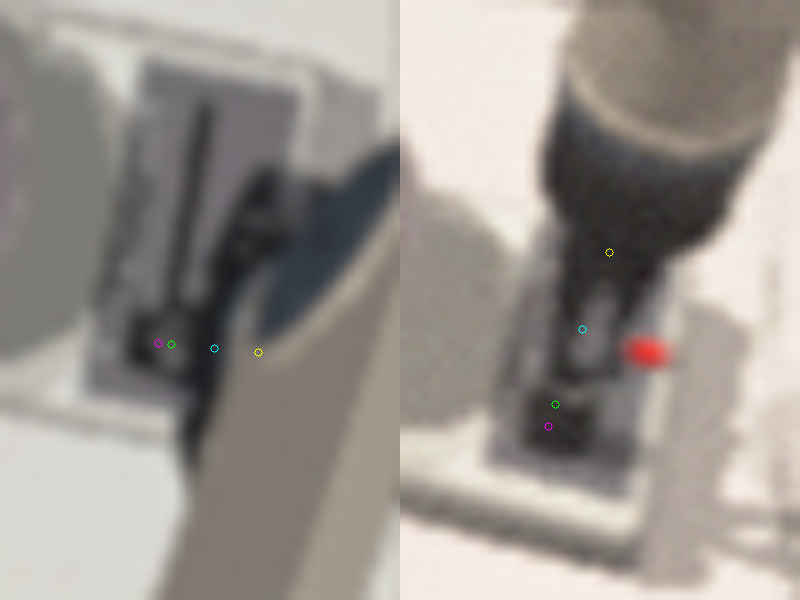

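Request:
send_rows --moves '[[[0.005,-0.001,0,0,0,0,-0.9],[0.005,-0.001,0,0,0,0,-0.9],[0.005,-0.001,0,0,0,0,-0.9],[0,0,0,0,0,0,-0.9]]]'

```text
clock: 4.3
eef_pos: [486.1, -321.0, 69.8]
tcp_rot: [3.141, 0.0, 1.39]
contact_force: [0.2, 0.0, -0.7]
opening: 0.052
grasp_force: 0.0
```

Run:
```python
from m import *
T=cam("top");S=cam("side")
for n,c,b in(("T",T,(380,240,394,256)),("S",S,(368,240,384,258))):
    V=c[0].max(2).astype(int); x0,y0,x1,y1=b; print(n,b);print(V[y0:y1,x0:x1])
s=sense();print(s["opening"],s["contact_force"],s["clock"],s["eef_pos"])
```

```text
T (380, 240, 394, 256)
[[ 99  79  81  98 107 111  98  70  59  73  71  53  39  48]
 [ 96  86 101 112 114 113  95  73  63  57  46  37  38  59]
 [ 91  85 104 111 114 111  91  77  78  65  45  35  41  65]
 [ 88  89 101 106 111 109  87  73  77  63  43  37  44  70]
 [ 96 105 113 110 112 107  82  66  76  65  42  35  48  76]
 [104 110 111 101  96  94  75  73  83  67  43  37  50  79]
 [113 110  99  76  68  69  68  77  80  60  39  37  51  79]
 [119 110  91  60  48  58  61  65  62  49  38  36  51  88]
 [119 108  85  54  55  77  77  66  61  51  40  35  53  97]
 [131 116  82  47  52  77  84  89  88  74  51  39  66 105]
 [131 117  82  45  38  52  66  83  86  72  49  49  87 116]
 [119 111  90  67  55  49  53  59  56  48  38  61 108 127]
 [114 114 106  96  86  76  72  67  52  38  39  73 116 131]
 [117 117 115 112 108 102  99  94  69  43  50  88 118 130]
 [142 139 131 125 120 117 115 109  81  49  61 106 127 130]
 [184 181 167 160 151 142 136 125  95  58  71 114 130 130]]
S (368, 240, 384, 258)
[[143 127 113 116 126 103  70  72  90 105 109  96  88 105 124 137]
 [137 123 121 119 113  93  65  70  94 117 
[... 504 characters left out ...]
103  79  71  82  96 105 105 101 118 121 128 131 160 191]
 [125 117  91  61  57  58  68  80  82  95 116 128 130 138 169 197]
 [131 115  89  63  59  57  58  57  65  85 117 129 129 131 161 184]
 [144 120  87  65  61  57  47  53  56  79 108 123 122 128 168 186]
 [142 116  81  64  57  54  50  58  59  83  96 102 105 116 158 176]
 [130 115  90  70  61  47  44  46  63  77  87  87  89 111 147 166]
 [133 129 117 105  85  76  68  69  78  86  84  92  94 127 152 159]
 [153 146 137 127 118 117 114 111 112 107 100  93 109 143 164 163]
 [206 196 180 164 147 136 128 124 124 122 118 118 138 175 192 174]]
0.050969863912708746 [-1.17867774  0.09596531  0.48229146] 4.4 [ 485.15984088 -320.65003896   69.65375611]
```

Request:
send_rows --moves '[[[0.012,-0.002,0,0,0,0,-1],[0,0,-0.005,0,0,0,-1],[0,0,-0.004,0,0,0,-1],[0,0,0,0,0,0,-1]]]'

```text
clock: 4.8
eef_pos: [496.4, -322.2, 59.8]
tcp_rot: [-3.14, -0.001, 1.39]
contact_force: [-0.1, 0.3, -0.5]
opening: -0.002
grasp_force: 0.0
```

Request:
send_rows --moves '[[[0,0,-0.002,0,0,0,-1],[0,0,-0.002,0,0,0,-1]]]'

```text
clock: 5.0
eef_pos: [496.9, -322.7, 56.7]
tcp_rot: [-3.142, -0.0, 1.39]
contact_force: [0.0, 0.2, 0.1]
opening: 0.004
grasp_force: 0.0
```

Run:
```python
from m import *
S=cam("side")
s=sense();e=s["eef_pos"];print(s["opening"],s["contact_force"],s["clock"],e)
V=S[0].max(2).astype(int);print(V[230:256,370:386])
for z in(41,45,60,75,90): print(z,proj(S,(e[0],e[1],z)))
```

```text
-0.0016575478558851153 [-0.0232327  -0.98273784 -0.30122459] 5.05 [ 496.7834902  -322.57661685   56.36878422]
[[237 239 243 238 200 109  54  53  45  48  46  46  44  49  52  49]
 [234 229 227 217 165  88  54  43  51  52  51  43  48  49  67  98]
 [230 210 185 174 135  69  38  51  43  47  49  47  47  59 112 181]
 [217 177 148 134 103  61  48  52  54  49  54  42  45  78 157 225]
 [194 164 131 113  79  57  50  52  57  61  52  49  53 102 184 232]
 [168 156 133 114  72  45  51  63  66  65  59  52  72 121 187 226]
 [141 138 138 116  79  49  51  77  83  79  58  59  82 123 160 197]
 [135 132 133 115  74  53  61  87 101  87  63  63  96 123 144 175]
 [119 122 124 109  79  63  73 103 111  90  73  86 111 126 144 181]
 [113 116 126 105  83  76  94 107 103  90  93 115 128 129 150 184]
 [107 113 119  94  69  81 100 109 107  93 107 123 125 135 165 192]
 [102 108 108  87  66  74  99 113 100  84  96 115 123 137 177 197]
 [ 98 100 106  85  64  58  84  97  91  79  85 116 126 144 185 206]
 [ 92 101 109  92  57  50  62  73  75  76  98 138 157 168 194 200]
 [ 97 101 114 102  73  61  66  92 102 102 129 184 21
[... 207 characters left out ...]
183 168]
 [114 105  91  88  79  86 104 117 126 118 102  97 110 157 172 171]
 [106  79  75  85  88 106 110 104 113 110 100  94 111 149 164 168]
 [ 92  61  56  61  76  83  83  93 115 120 107 102 118 152 164 169]
 [ 88  62  54  56  53  53  57  87 113 124 124 115 138 157 164 167]
 [ 86  62  61  55  50  50  56  84 110 124 124 129 157 171 166 165]
 [ 78  54  58  51  56  55  59  78  98 104 108 136 175 182 171 169]
 [ 92  66  63  49  47  51  59  74  86  92  99 123 158 170 171 176]
 [116 109  91  74  76  63  76  89  87  89  89 123 152 163 167 172]]
41 [372.82974721 248.41004539]
45 [373.01118325 247.89459741]
60 [373.69782161 245.94390245]
75 [374.39449708 243.96469273]
90 [375.10143134 241.95633841]
```

Request:
send_rows --moves '[[[0,0,-0.003,0,0,0,-1],[0,0,-0.002,0,0,0,-1]]]'

```text
clock: 5.25
eef_pos: [497.0, -322.7, 51.6]
tcp_rot: [-3.142, 0.0, 1.39]
contact_force: [0.3, 0.5, 0.2]
opening: 0.004
grasp_force: 0.0
```

Request:
send_rows --moves '[[[0,0,-0.003,0,0,0,-1],[0,0,-0.002,0,0,0,-1]]]'

```text
clock: 5.45
eef_pos: [496.9, -322.7, 46.5]
tcp_rot: [-3.141, -0.0, 1.39]
contact_force: [0.4, -0.8, -0.2]
opening: -0.004
grasp_force: 0.0
```

Request:
send_rows --moves '[[[0,0,-0.003,0,0,0,-1],[0,0,-0.002,0,0,0,-1]]]'

```text
clock: 5.65
eef_pos: [497.0, -322.7, 41.5]
tcp_rot: [-3.141, -0.0, 1.39]
contact_force: [0.1, 0.3, -0.3]
opening: -0.003
grasp_force: 0.0
```

Request:
send_rows --moves '[[[0,0,-0.003,0,0,0,-1],[0,0,-0.002,0,0,0,-1]]]'

```text
clock: 5.85
eef_pos: [497.0, -322.7, 36.5]
tcp_rot: [-3.141, -0.0, 1.39]
contact_force: [-0.1, 0.5, -0.6]
opening: -0.001
grasp_force: 0.0
```

Request:
send_rows --moves '[[[0,0,-0.002,0,0,0,-1],[0,0,-0.002,0,0,0,-1]]]'

```text
clock: 6.05
eef_pos: [497.1, -322.7, 32.6]
tcp_rot: [3.142, -0.0, 1.39]
contact_force: [0.3, -0.5, -0.9]
opening: -0.0
grasp_force: 0.0
```

Run:
```python
from m import *
S=cam("side")
s=sense();e=s["eef_pos"];print(s["opening"],s["contact_force"],s["clock"],e)
V=S[0].max(2).astype(int);print(V[234:256,368:386])
```

```text
0.0013981479658141858 [-0.64326946  0.5700511  -0.81147697] 6.1 [ 496.91466356 -322.60694268   32.31870208]
[[168 192 186 153 121  93  60  52  46  51  50  46  48  44  47  51  58  84]
 [154 165 166 138 116  82  57  47  51  46  46  45  39  40  47  70 101 135]
 [145 145 143 126 106  79  51  52  53  50  47  41  44  43  55  91 126 169]
 [146 138 134 119 103  70  51  49  61  57  48  50  39  41  62 104 138 173]
 [142 137 117 107  91  58  53  53  60  66  65  52  50  57  84 113 147 180]
 [141 127 103 101  86  61  49  47  70  85  73  51  54  81 110 127 152 187]
 [142 121 100  95  90  62  46  60  87 101  82  58  67  96 122 134 164 192]
 [136 119 104  98  87  68  65  79 100 104  80  68  86 113 123 144 180 201]
 [135 113  97  99  85  82  85  94 102 100  86  95 115 124 126 143 188 199]
 [127 101  92  95  84  70  82  98 111 102  87 102 130 146 156 161 188 200]
 [123  95  94  93  80  63  81  99 113  95  83 105 144 186 211 204 188 183]
 [118  93 106 104  79  60  76  98 111  94  72 100 136 181 212 207 177 166]
 [113  95 106 109  81  62  60  75  83  76  64  87 117 137 157 157 152 155]
 [111  97 107 110  83  57  57  60  68  71  72  84  97  98 114 139 157 159]
 [109 107 104  94  85  80  73  74  79  77  81  89  88  91 106 140 166 169]
 [117 116 101  75  65  76  91 104  98  80  84  92  89  92 113 147 163 169]
 [120 117  98  65  53  62  69  82  78  78  90  88  89  91 124 151 166 170]
 [125 113  87  64  63  53  53  50  57  76  98 100  98 101 131 157 164 165]
 [134 113  86  66  57  59  48  52  56  79 101 110 114 123 155 171 168 170]
 [133 119  78  59  53  51  52  54  58  77  97 100 106 135 171 184 171 173]
 [136 119  89  71  56  53  48  51  62  82  89  92  95 118 159 170 169 176]
 [133 128 115 102  91  73  69  64  78  85  88  85  96 124 155 164 165 173]]
```

Request:
send_rows --moves '[[[0,0,-0.002,0,0,0,-1],[0,0,0,0,0,0,-1]]]'

```text
clock: 6.3
eef_pos: [496.9, -322.6, 30.5]
tcp_rot: [-3.141, -0.0, 1.39]
contact_force: [-0.1, 0.4, 0.4]
opening: 0.002
grasp_force: 0.0
```

Request:
send_rows --moves '[[[0,0,-0.002,0,0,0,-1],[0,0,0,0,0,0,-1]]]'

```text
clock: 6.5
eef_pos: [497.0, -322.6, 28.6]
tcp_rot: [-3.141, -0.0, 1.39]
contact_force: [0.2, 0.1, -0.2]
opening: -0.001
grasp_force: 0.0
```

Request:
send_rows --moves '[[[0,0,-0.002,0,0,0,-1],[0,0,0,0,0,0,-1]]]'

```text
clock: 6.7
eef_pos: [496.9, -322.6, 26.5]
tcp_rot: [-3.141, -0.0, 1.39]
contact_force: [0.3, 0.6, -0.9]
opening: -0.003
grasp_force: 0.0
```

Request:
send_rows --moves '[[[0,0,-0.002,0,0,0,-1],[0,0,0,0,0,0,-1]]]'

```text
clock: 6.9
eef_pos: [496.9, -322.6, 24.5]
tcp_rot: [-3.141, -0.0, 1.39]
contact_force: [-0.2, 0.5, 0.1]
opening: 0.001
grasp_force: 0.0
```

Request:
send_rows --moves '[[[0,0,-0.002,0,0,0,-1],[0,0,0,0,0,0,-1]]]'

```text
clock: 7.1
eef_pos: [496.9, -322.6, 22.5]
tcp_rot: [-3.141, -0.0, 1.39]
contact_force: [-0.4, 0.7, -0.4]
opening: 0.004
grasp_force: 0.0
```

Run:
```python
from m import *
S=cam("side");T=cam("top")
s=sense();e=s["eef_pos"];print(s["opening"],s["contact_force"],s["clock"],e)
V=S[0].max(2).astype(int);print(V[238:256,368:386])
V=T[0].max(2).astype(int);print(V[232:256,380:398])
```

```text
0.007244148543851432 [-0.80674145  0.23016728 -0.71339097] 7.2 [ 497.00828328 -322.66162781   22.71352988]
[[145 132 115 107  91  59  48  50  53  49  48  44  43  45  81 111 139 178]
 [146 126 102  93  80  59  50  55  60  57  56  45  45  68  99 125 152 188]
 [143 122  96  84  70  51  46  59  66  66  62  51  60  92 119 135 168 195]
 [139 115 103  85  72  49  43  72  89  83  66  54  71 106 122 141 176 197]
 [136 108  95  89  75  56  61  87 105  94  71  61  85 112 127 136 179 197]
 [130 104  90  88  85  64  71  97 107  92  69  81 111 132 130 129 163 182]
 [121  91  96  93  75  68  85 105 109  94  84 104 134 148 156 156 161 164]
 [114  96 104  98  73  69  89 110 105  87  84 110 130 141 156 162 164 161]
 [110  99 103  96  65  71  94 111 108  85  79  92 110 114 121 138 150 156]
 [108  94 100  98  70  69  78  92  87  70  72  86  94  98 104 135 160 160]
 [105 104 103  96  75  73  68  72  67  56  77  86  92  90 108 145 167 165]
 [115 115 101  76  65  70  74  72  67  66  78  82  90  87 113 143 165 168]
 [120 118  91  63  59  54  61  63  65  71  82  89  93  97 125 154 161 170]
 [127 115  88  55 
[... 1458 characters left out ...]
129 129 130 130 129 130]
 [111 110  92  62  45  46  41  39  70 111 127 130 130 129 129 129 129 129]
 [111 106  86  55  45  44  39  49  85 117 128 130 129 130 129 129 129 129]
 [119 110  81  48  41  40  38  58 101 124 129 128 129 130 130 130 130 129]
 [119 110  80  46  33  34  39  69 110 127 130 129 130 129 130 129 129 129]
 [112 109  90  66  54  45  48  87 117 129 129 128 129 129 130 129 129 129]
 [112 113 107  97  84  67  67 108 128 129 130 129 130 129 128 129 129 130]
 [118 118 115 112 105  90  83 114 130 130 130 130 130 129 130 130 129 128]
 [143 138 131 125 119 108  97 115 128 130 129 129 129 130 129 129 130 129]
 [184 180 168 160 151 135 116 120 127 130 131 129 129 129 129 129 129 129]]
```

Run:
```python
from m import *
T=cam("top")
for z in (194,211,265,320): print(z,proj(T,(227,582,z)))
im=cv2.cvtColor(cv2.imread("pics/top1.png"),cv2.COLOR_BGR2RGB)
V=im.max(2).astype(int); m=(V<60); m[:305]=0; m[345:]=0; m[:,:85]=0; m[:,140:]=0
ys,xs=np.nonzero(m); print(xs.mean(),ys.mean(),xs.min(),xs.max(),ys.min(),ys.max())
for y in range(312,346,1): print(y,''.join('#' if v<60 else '.' for v in V[y,82:140]))
```

```text
194 [122.22910478 320.2565274 ]
211 [120.34611352 321.26459496]
265 [114.04274514 324.63913066]
320 [107.06876737 328.37268001]
109.65257352941177 328.4908088235294 85 133 315 342
312 ..........................................................
313 ..........................................................
314 ..........................................................
315 .......#####..............................................
316 ......######...##..#####..................................
317 .....###################..................................
318 ....####################..................................
319 ...#####################..................................
320 ...######################.................................
321 ....#######################...............................
322 .............###############..............................
323 ##..............#############.............................
324 ####..............############............................
325 #####...............###########...........................
326 ########............#############.
[... 521 characters left out ...]
#......
335 .........................###########################......
336 .........................##########################.......
337 .........................##########################.......
338 ..........................########.....###########........
339 ............................###.........##########........
340 ........................................########..........
341 ........................................######............
342 .........................................##...............
343 ..........................................................
344 ..........................................................
345 ..........................................................
```

Request:
send_rows --moves '[[[0,0,-0.002,0,0,0,-1],[0,0,0,0,0,0,-1]]]'

```text
clock: 7.45
eef_pos: [496.9, -322.6, 20.6]
tcp_rot: [-3.141, -0.0, 1.39]
contact_force: [0.8, -0.1, 0.4]
opening: 0.002
grasp_force: 0.0
```

Request:
send_rows --moves '[[[0,0,-0.002,0,0,0,-1],[0,0,0,0,0,0,-1]]]'

```text
clock: 7.65
eef_pos: [497.2, -322.8, 19.6]
tcp_rot: [3.141, 0.0, 1.39]
contact_force: [-3.2, 2.1, 10.1]
opening: -0.001
grasp_force: 5.1
```

Contact with the panel comes at reported z of about 19.5, so the reported TCP z reads about 38 mm too low; the start picture agrees. I'll use true z = reported + 38.

Request:
send_rows --moves '[[[0,0,0.015,0,0,0,-1],[0,0,0.03,0,0,0,-1],[-0.014,0.002,0.003,0,0,0,0.06],[-0.013,0,0,0,0,0,0.06],[0,0,0,0,0,0,0.06],[0,0,0,0,0,0,0.06],[0,0,-0.01,0,0,0,0.06],[0,0,-0.013,0,0,0,0.06],[0,0,-0.012,0,0,0,0.06],[0,0,0,0,0,0,0.06]]]'

```text
clock: 8.65
eef_pos: [468.7, -319.6, 29.1]
tcp_rot: [-3.138, -0.002, 1.39]
contact_force: [-0.4, -0.2, 0.5]
opening: 0.532
grasp_force: 0.0
```

Request:
send_rows --moves '[[[0,0,0,0,0,0,-0.3],[0,0,0,0,0,0,-0.6],[0,0,0,0,0,0,-0.8],[0,0,0,0,0,0,-0.9],[0,0,0,0,0,0,-0.9]]]'

```text
clock: 9.15
eef_pos: [470.3, -320.8, 32.0]
tcp_rot: [3.141, 0.0, 1.39]
contact_force: [1.3, 0.9, -2.4]
opening: 0.176
grasp_force: 24.2
```

Request:
send_rows --moves '[[[0.01,-0.002,0,0,0,0,-0.9],[0.01,-0.002,0,0,0,0,-0.9],[0.01,-0.002,0,0,0,0,-0.9],[0.01,-0.002,0,0,0,0,-0.9],[0.007,-0.001,0,0,0,0,-0.9],[0,0,0,0,0,0,-0.9],[0,0,0,0,0,0,-0.9]]]'

```text
clock: 9.85
eef_pos: [518.0, -330.0, 32.0]
tcp_rot: [3.14, 0.0, 1.39]
contact_force: [2.0, 2.1, 3.5]
opening: 0.177
grasp_force: 24.9
```

Request:
send_rows --moves '[[[0,0,0,0,0,0,0],[0,0,0,0,0,0,0.06],[0,0,0,0,0,0,0.06],[0,0,0.03,0,0,0,0.06],[0,0,0.04,0,0,0,0.06],[-0.02,0.02,0.04,0,0,0,0.06],[-0.04,0.03,0.04,0,0,0,0.5],[-0.04,0.03,0,0,0,0,0.8],[-0.03,0.035,0,0,0,0,1],[0,0.045,0,0,0,0,1]]]'

```text
clock: 10.85
eef_pos: [391.9, -175.6, 172.9]
tcp_rot: [-3.14, 0.0, 1.387]
contact_force: [1.2, -0.5, -0.2]
opening: 0.999
grasp_force: 0.0
```

Request:
send_rows --moves '[[[0,0.045,0,0,0,0,1],[0,0.045,0,0,0,0,1],[0,0.045,0,0,0,0,1],[0,0.045,0,0,0,0,1]]]'

```text
clock: 11.25
eef_pos: [395.4, 5.2, 173.3]
tcp_rot: [3.141, 0.0, 1.389]
contact_force: [0.9, -0.4, -0.1]
opening: 1.003
grasp_force: 0.0
```

Run:
```python
from m import *
S=cam("side");T=cam("top")
print(sense()["eef_pos"])
save(np.hstack([cv2.resize(c[0][y:y+42,x:x+28],None,fx=14,fy=14,interpolation=cv2.INTER_CUBIC) for c,x,y in((T,376,220),(S,362,226))]),"c.png")
print(T[0].max(2)[228:246,380:402])
for c,b in((T,(390,230,404,245)),(S,(376,238,390,250))):
    r=c[0].astype(int); red=r[...,0]-r[...,1:].max(2)
    blob(c,red>15,b,"marker",44,np.clip(red,0,None))
```

```text
[395.36023165   7.84119694 173.14934869]
[[151 145 125 109 116 120 115 111  99  71  63  94 109 111 111 110 110 111
  116 141 159 151]
 [151 145 121 102 113 120 115 109  93  64  66  96 110 111 111 110 111 111
  120 149 160 149]
 [151 144 117  98 111 115 113 108  87  61  70  98 110 111 110 111 111 110
  121 152 159 149]
 [150 139 109  91 105 107 107 104  82  60  77 102 111 112 111 111 110 111
  126 155 158 150]
 [148 134 101  79  86  86  87  87  70  56  78 101 109 111 111 111 110 112
  131 159 156 148]
 [148 126  94  75  70  61  57  58  52  53  68  86  97 103 108 109 110 114
  137 158 153 146]
 [146 119  88  73  66  49  38  50  58  68  61  64  71  80  92 103 107 117
  147 160 151 147]
 [144 114  84  71  65  49  44  74  95 105  90  71  70  69  75  90  99 117
  154 161 148 145]
 [139 109  86  74  67  50  44  72  90 102  92  85 102  96  86  98 115 129
  161 162 148 146]
 [134 105  86  75  67  54  40  46  56  64  66  74  96  94  88 113 136 149
  172 164 150 149]
 [130 103  89  82  79  73  57  40  43  52  56  56  63  65  76 107 132 152
  174 160 148 148]
 [124  97  89  93  99  97  81  56  54  69  73  68  69  73  80  93 110 140
  163 155 147 148]
 [121  95  93 102 109 108  93  65  63  87  95  94  96  97  97  97 109 142
  157 149 145 148]
 [118 102 111 114 112 108  92  66  71  97 108 109 110 109 108 107 119 150
  158 150 148 150]
 [106 100 115 117 112 107  85  63  79 101 110 111 111 110 110 111 125 155
  158 151 150 151]
 [ 98 100 111 113 111 107  81  63  88 106 111 110 110 110 110 112 131 158
  154 149 150 150]
 [104 112 119 115 112 105  78  62  93 108 110 111 110 109 109 114 136 158
  151 147 150 150]
 [111 119 120 115 111 101  74  65  94 110 111 110 110 110 108 119 147 158
  147 145 150 150]]
marker px [396.88 237.44] n 21 box 394 236 399 239 xyz [ 512.1 -362.7   44. ]
marker px [382.67 244.77] n 22 box 380 243 389 248 xyz [ 518.6 -363.    44. ]
```

View pics/c.png

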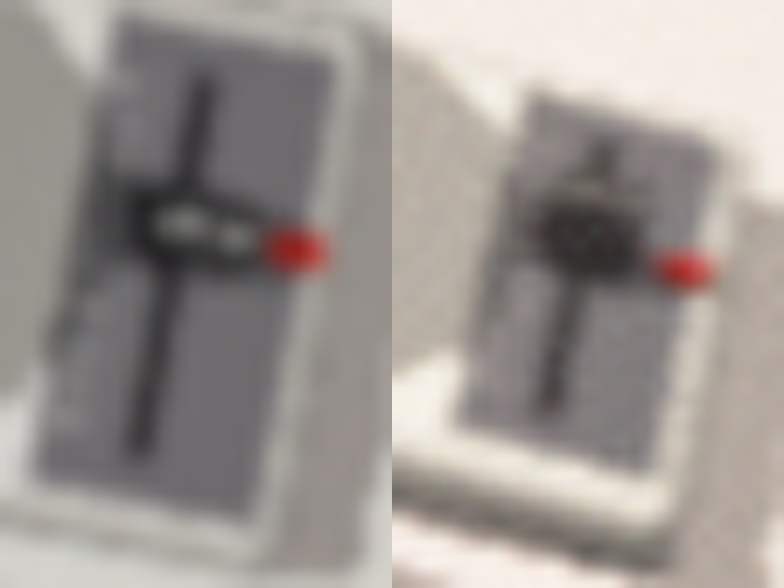

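Picture: the slider line runs from about (387,235.2) to (394,236.7) in the top view, and the red marker is at (396.9,237.4) just beside it. I'll check the numbers and remeasure the orange.

Run:
```python
from m import *
T=cam("top"); S=cam("side")
V=T[0].max(2).astype(float); ys,xs=np.mgrid[233:239,387:395]; w=np.clip(V[233:239,387:395]-72,0,None)
pl=(np.sum(xs*w)/w.sum(),np.sum(ys*w)/w.sum()); L=ray(T,pl,71.5); M=ray(T,(396.8,237.42),45)
print(pl,L,M)
for yaw in(-.17,-.185,-.2):
    print(yaw,(M-L)[:2]@[np.cos(yaw),np.sin(yaw)],(M-L)[:2]@[-np.sin(yaw),np.cos(yaw)])
h=cv2.cvtColor(T[0],cv2.COLOR_RGB2HSV); p=blob(T,h[...,1]>222,(195,222,220,248),"orange",36)
r=ray(T,p,34); print(r)
hs=cv2.cvtColor(S[0],cv2.COLOR_RGB2HSV)
for y in range(214,240): print(y,''.join('#' if (hs[y,x,1]>195) else '.' for x in range(200,240)))
print(proj(S,(514.8,339.3,21)),proj(S,(514.8,339.3,59)))
```

```text
(np.float64(391.5462962962963), np.float64(235.13194444444446)) [ 519.93294473 -335.55483636   71.5       ] [ 512.1651298  -362.15697498   45.        ]
-0.17 -3.1552277699621865 -27.5328397712727
-0.185 -2.7418957039726246 -27.57706902662886
-0.2 -2.3279467230169555 -27.615093557793912
orange px [206.38 233.9 ] n 205 box 199 226 214 241 xyz [514.8 339.2  36. ]
[514.85406777 339.49041897  34.        ]
214 ........................................
215 ........................................
216 ........................................
217 ........................................
218 ........................................
219 ........................................
220 ........................................
221 ........................................
222 ........................................
223 ........................................
224 ........................................
225 ........................................
226 ........................................
227 ........................................
228 ........................................
229 ........................................
230 ........................................
231 ........................................
232 ........................................
233 ........................................
234 ........................................
235 ........................................
236 ........................................
237 ........................................
238 ........................................
239 ........................................
[219.30547106 229.68725051] [218.263325   224.62318995]
```

Slider line and marker agree to under 1 mm in juicer x. Next is the orange at (515, 339.5).

Request:
send_rows --moves '[[[0.015,0.0415,0,0,0,0,1],[0.015,0.0415,0,0,0,0,1],[0.015,0.0415,0,0,0,0,1],[0.015,0.0415,0,0,0,0,1],[0.015,0.0415,0,0,0,0,1],[0.015,0.0415,0,0,0,0,1],[0.015,0.0415,0,0,0,0,1],[0.0146,0.0412,0,0,0,0,1],[0,0,-0.03,0,0,0,1],[0,0,-0.03,0,0,0,1]]]'

```text
clock: 12.45
eef_pos: [517.5, 335.1, 112.5]
tcp_rot: [3.14, -0.001, 1.389]
contact_force: [-0.2, -0.3, -0.8]
opening: 1.0
grasp_force: 0.0
```

Request:
send_rows --moves '[[[0,0,-0.02,0,0,0,1],[0,0,0,0,0,0,1],[0,0,0,0,0,0,1]]]'

```text
clock: 12.75
eef_pos: [516.3, 334.1, 93.1]
tcp_rot: [-3.141, 0.001, 1.388]
contact_force: [0.7, 0.0, 0.2]
opening: 1.0
grasp_force: 0.0
```

Request:
send_rows --moves '[[[-0.0013,0.0054,-0.02,0,0,0,1],[0,0,-0.02,0,0,0,1],[0,0,-0.02,0,0,0,1],[0,0,-0.015,0,0,0,1],[0,0,-0.01,0,0,0,1],[0,0,-0.005,0,0,0,1],[0,0,-0.005,0,0,0,1],[0,0,0,0,0,0,1]]]'

```text
clock: 13.55
eef_pos: [514.2, 340.8, -2.0]
tcp_rot: [3.142, -0.0, 1.39]
contact_force: [-0.5, 0.3, -0.2]
opening: 0.999
grasp_force: 0.0
```

Request:
send_rows --moves '[[[0,0,-0.004,0,0,0,1],[0,0,0,0,0,0,1]]]'

```text
clock: 13.75
eef_pos: [514.1, 340.9, -6.0]
tcp_rot: [3.142, -0.0, 1.39]
contact_force: [0.4, -0.1, 0.6]
opening: 0.998
grasp_force: 0.0
```

Request:
send_rows --moves '[[[0.0006,-0.0014,0,0,0,0,0.8],[0,0,0,0,0,0,0.65],[0,0,0,0,0,0,0.5],[0,0,0,0,0,0,0.4],[0,0,0,0,0,0,0.3],[0,0,0,0,0,0,0.3]]]' --grip_force 25

```text
clock: 14.35
eef_pos: [515.8, 340.0, -4.6]
tcp_rot: [3.14, -0.001, 1.39]
contact_force: [0.1, -0.8, 9.9]
opening: 0.707
grasp_force: 32.4
```

Request:
send_rows --moves '[[[0,0,0.01,0,0,0,0.3],[0,0,0.02,0,0,0,0.3],[0,0,0.03,0,0,0,0.3],[0,0,0.04,0,0,0,0.3],[0,0,0.05,0,0,0,0.3],[0,0,0,0,0,0,0.3],[0,0,0,0,0,0,0.3]]]'

```text
clock: 15.05
eef_pos: [515.2, 339.8, 145.6]
tcp_rot: [3.14, -0.002, 1.39]
contact_force: [-1.6, 0.9, -1.6]
opening: 0.71
grasp_force: 28.3
```

Run:
```python
from m import *
S=cam("side");T=cam("top")
s=sense();print(s["eef_pos"],s["tcp_rot"],s["opening"],s["contact_force"])
a=cv2.resize(T[0][218:266,190:256],None,fx=6,fy=6,interpolation=cv2.INTER_CUBIC)
b=cv2.resize(S[0][190:238,195:261],None,fx=6,fy=6,interpolation=cv2.INTER_CUBIC)
save(np.hstack([a,b]),"d.png")
V=T[0].max(2).astype(int)
print(V[228:238,334:376])
# reamer: dark blueish dome vs light bowl inside; radial symmetric centre
g=cv2.cvtColor(T[0][205:258,326:382],cv2.COLOR_RGB2GRAY); g=cv2.resize(g,None,fx=8,fy=8,interpolation=cv2.INTER_CUBIC); g=cv2.GaussianBlur(g,(9,9),2)
for r0,r1,p2 in((50,75,15),(120,150,20)):
    c=cv2.HoughCircles(g,cv2.HOUGH_GRADIENT_ALT if False else cv2.HOUGH_GRADIENT,1,400,param1=60,param2=p2,minRadius=r0,maxRadius=r1)
    if c is not None:
        x,y,r=c[0,0]; p=(326+(x+.5)/8-.5,205+(y+.5)/8-.5); print(r/8,p,[np.round(ray(T,p,z),1) for z in(85,106,128)])
for z in(106,130.5): print(proj(T,(533,-190,z)))
```

```text
[513.80322024 338.85835193 142.97101238] [-3.14016469e+00  1.30785274e-03  1.38981841e+00] 0.7103621933592854 [ 0.10106714 -1.02831298 -0.68378735]
[[186 163 122  94  97 118 147 179 200 195 174 138 113 113 121 130 138 138
  140 138 135 133 131 124 123 119 107 111 137 151 150 140 128 130 142 133
  127 141 149 151 152 151]
 [187 163 122  93  99 122 153 191 207 196 163 126 115 126 140 159 166 152
  140 138 138 136 133 128 122 110  96 100 134 151 152 142 117 110 134 132
  125 132 142 149 151 151]
 [188 167 125  95 100 124 155 194 209 194 157 116 110 120 139 158 164 152
  142 141 140 136 134 130 123 120 107 100 133 151 154 146 119 106 131 130
  124 129 140 149 152 152]
 [189 168 126  97 102 124 155 194 208 194 155 112 101 109 122 133 139 142
  142 142 141 139 135 130 132 148 136 117 136 151 153 148 119 106 128 128
  122 128 141 149 152 151]
 [187 169 126  96 100 121 154 194 209 197 158 112  97 105 114 126 139 149
  146 142 140 139 136 129 128 143 131 116 134 151 153 146 116 104 126 127
  121 129 141 149 151 151]
 [174 164 128  98  98 117 153 193 211 203 174 127 100 103 117 136 154 157
  1
[... 301 characters left out ...]
5 175 202 211 205 183 145 117 118 122 119 117
  122 126 126 118 115 116 118 102 102 129 148 154 149 129 110 117 125 122
  128 148 153 152 153 152]
 [122 127 132 111  91  97 120 155 191 209 212 204 174 128  99  97  99 102
  113 130 124 109 100 103 119 118 127 145 153 153 141 117 110 131 133 125
  130 147 153 153 152 153]
 [122 122 120 106  91  91 107 134 173 201 212 211 196 163 127 104  94  95
  110 126 111  93  86  91 116 132 145 152 154 149 131 113 122 139 133 125
  135 147 151 152 152 151]]
8.75 (np.float32(353.125), np.float32(230.75)) [array([ 533.4, -194.2,   85. ]), array([ 532.9, -190.3,  106. ]), array([ 532.5, -186.2,  128. ])]
[353.05263958 230.73399978]
[354.36184108 230.59877417]
```

View pics/d.png

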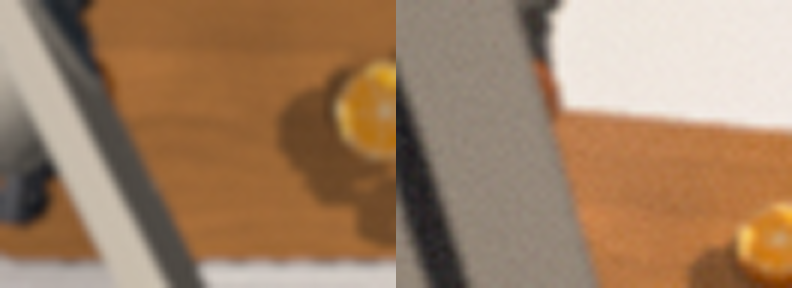

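Request:
send_rows --moves '[[[0.0012,-0.02,0,0,0,0,0.3],[0.0012,-0.035,0,0,0,0,0.3],[0.0012,-0.04,0,0,0,0,0.3],[0.0012,-0.04,0,0,0,0,0.3],[0.0012,-0.04,0,0,0,0,0.3],[0.0012,-0.04,0,0,0,0,0.3],[0.0012,-0.04,0,0,0,0,0.3],[0.0012,-0.04,0,0,0,0,0.3],[0.0012,-0.04,0,0,0,0,0.3],[0.0012,-0.04,0,0,0,0,0.3]]]'

```text
clock: 16.15
eef_pos: [524.9, -37.9, 142.6]
tcp_rot: [-3.139, 0.001, 1.39]
contact_force: [0.7, -0.3, -1.4]
opening: 0.708
grasp_force: 28.3
```

Request:
send_rows --moves '[[[0.0012,-0.04,0,0,0,0,0.3],[0.0012,-0.04,0,0,0,0,0.3],[0.0012,-0.035,0,0,0,0,0.3],[0.0012,-0.025,0,0,0,0,0.3],[0.0012,-0.015,0,0,0,0,0.3],[0,0,0,0,0,0,0.3],[0,0,-0.01,0,0,0,0.3],[0,0,-0.01,0,0,0,0.3],[0,0,0,0,0,0,0.3],[0,0,0,0,0,0,0.3]]]'

```text
clock: 17.15
eef_pos: [532.3, -189.6, 123.3]
tcp_rot: [-3.14, -0.0, 1.391]
contact_force: [0.4, 0.1, -1.2]
opening: 0.707
grasp_force: 28.3
```

Run:
```python
from m import *
S=cam("side");T=cam("top")
s=sense();print(s["eef_pos"],s["tcp_rot"],s["opening"],s["contact_force"],s["clock"])
for c,b,n in((T,(335,205,385,255),"T"),(S,(325,195,375,250),"S")):
    h=cv2.cvtColor(c[0],cv2.COLOR_RGB2HSV); m=(h[...,1]>170)&(h[...,2]>60)&(h[...,0]<20)
    blob(c,m,b,n,150); print(proj(c,(533,-191,145)),proj(c,(533,-191,125)))
    for y in range(b[1],b[3]): 
        if m[y,b[0]:b[2]].any(): print(y,''.join('#' if v else '.' for v in m[y,b[0]:b[2]]))
```

```text
[ 532.91524095 -190.08680158  124.10512116] [ 3.14150960e+00 -5.70995359e-06  1.39062194e+00] 0.7096272076378635 [-0.05329719  0.57028074 -0.41855585] 17.25
T px [349.94 229.67] n 48 box 348 224 353 236 xyz [ 535.5 -171.1  150. ]
[355.44781556 230.52089592] [354.35068948 230.63375326]
224 ................###...............................
225 ...............###................................
226 ..............####................................
227 .............#####................................
228 .............#####................................
229 .............####.................................
230 .............####.................................
231 .............####.................................
232 .............####.................................
233 .............####.................................
234 .............####.................................
235 ..............##..................................
236 ..............##..................................
S px [342.14 220.17] n 36 box 338 216 351 224 xyz [ 543.5 -179.4  150. ]
[344.76155227 223.28703275] [344.1121665  226.15770966]
216 ...............##.................................
217 ..............###.................................
218 .............####.................................
219 .............####.................................
220 .............####........#........................
221 .............####.......###.......................
222 .............####.......##........................
223 ..............##........##........................
224 ........................#.........................
```

Request:
send_rows --moves '[[[0,-0.0005,-0.005,0,0,0,0.3],[0,0,-0.004,0,0,0,0.3],[0,0,-0.003,0,0,0,0.3],[0,0,-0.002,0,0,0,0.3],[0,0,0,0,0,0,0.3],[0,0,0,0,0,0,0.3]]]'

```text
clock: 17.85
eef_pos: [532.7, -191.1, 110.0]
tcp_rot: [-3.142, -0.0, 1.39]
contact_force: [-0.8, -0.6, -1.0]
opening: 0.707
grasp_force: 28.3
```

Request:
send_rows --moves '[[[0,0,-0.002,0,0,0,0.3],[0,0,0,0,0,0,0.3]]]'

```text
clock: 18.05
eef_pos: [532.6, -191.1, 107.9]
tcp_rot: [-3.141, -0.0, 1.39]
contact_force: [-1.1, 0.2, -0.9]
opening: 0.71
grasp_force: 28.3
```

Request:
send_rows --moves '[[[0,0,-0.001,0,0,0,0.3],[0,0,0,0,0,0,0.3]]]'

```text
clock: 18.25
eef_pos: [532.7, -191.1, 106.9]
tcp_rot: [-3.142, -0.0, 1.39]
contact_force: [0.5, -0.4, -2.2]
opening: 0.706
grasp_force: 28.3
```

Request:
send_rows --moves '[[[0,0,-0.001,0,0,0,0.3],[0,0,0,0,0,0,0.3]]]'

```text
clock: 18.45
eef_pos: [532.7, -191.1, 105.9]
tcp_rot: [-3.141, -0.0, 1.39]
contact_force: [0.0, -0.2, -1.1]
opening: 0.709
grasp_force: 28.3
```

Request:
send_rows --moves '[[[0,0,-0.001,0,0,0,0.3],[0,0,0,0,0,0,0.3]]]'

```text
clock: 18.65
eef_pos: [532.7, -191.0, 104.9]
tcp_rot: [-3.141, -0.0, 1.39]
contact_force: [-0.5, 0.3, -1.0]
opening: 0.708
grasp_force: 28.3
```

Request:
send_rows --moves '[[[0,0,-0.001,0,0,0,0.3],[0,0,0,0,0,0,0.3]]]'

```text
clock: 18.85
eef_pos: [532.7, -191.1, 104.7]
tcp_rot: [3.142, 0.0, 1.39]
contact_force: [-3.4, 1.3, 7.5]
opening: 0.711
grasp_force: 29.0
```

Request:
send_rows --moves '[[[0,0,-0.001,0,0,0,0.3],[0,0,0,0,0,0,0.3]]]'

```text
clock: 19.05
eef_pos: [532.7, -191.1, 104.6]
tcp_rot: [3.141, 0.0, 1.39]
contact_force: [-6.0, 2.3, 17.2]
opening: 0.709
grasp_force: 29.8
```

Request:
send_rows --moves '[[[0,0,0.0015,0,0,0,0.3],[0,0,0,0,0,0,0.3],[0,0,0,0,0,0,0.42],[0,0,0,0,0,0,0.46],[0,0,0,0,0,0,0.5],[0,0,0,0,0,0,0.6],[0,0,0,0,0,0,0.8],[0,0,0,0,0,0,1],[0,0,0,0,0,0,1],[0,0,0,0,0,0,1]]]'

```text
clock: 20.05
eef_pos: [532.7, -191.1, 104.5]
tcp_rot: [3.142, -0.0, 1.39]
contact_force: [-0.3, 0.1, -0.7]
opening: 1.0
grasp_force: 0.0
```

Request:
send_rows --moves '[[[0,0,0.01,0,0,0,1],[0,0,0.02,0,0,0,1],[0,0,0.03,0,0,0,1],[0,0,0.04,0,0,0,1],[0,0,0.04,0,0,0,1],[-0.02,0.04,0,0,0,0,1],[-0.02,0.045,0,0,0,0,1],[-0.02,0.045,0,0,0,0,1],[-0.02,0.045,0,0,0,0,1],[-0.02,0.045,0,0,0,0,1]]]'

```text
clock: 21.05
eef_pos: [431.8, 30.3, 245.4]
tcp_rot: [3.14, -0.0, 1.389]
contact_force: [1.7, 0.5, -0.1]
opening: 1.004
grasp_force: 0.0
```

Run:
```python
from m import *
S=cam("side");T=cam("top")
s=sense();print(s["eef_pos"],s["opening"],s["contact_force"],s["clock"])
for c,b,n in((T,(335,205,385,255),"T"),(S,(325,195,375,250),"S")):
    h=cv2.cvtColor(c[0],cv2.COLOR_RGB2HSV); m=(h[...,1]>150)&(h[...,2]>60)&(h[...,0]<20)
    blob(c,m,b,n,144); print(proj(c,(533,-191,143)))
save(np.hstack([cv2.resize(c[0][y:y+60,x:x+75],None,fx=5,fy=5,interpolation=cv2.INTER_CUBIC) for c,x,y in((T,330,205),(S,318,200))]),"e.png")
```

```text
[430.28854817  32.96741304 245.25919954] 1.0003477553018303 [-0.52660609 -0.42742527 -0.65576384] 21.15
T px [354.94 230.78] n 217 box 347 223 363 238 xyz [ 532.1 -189.5  144. ]
[355.33675243 230.53232057]
S px [344.36 222.63] n 146 box 338 217 351 229 xyz [ 536.8 -189.4  144. ]
[344.69603689 223.57665028]
```

View pics/e.png

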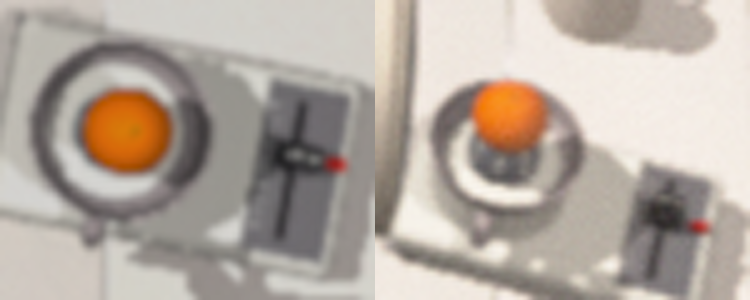

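The orange sits level on the reamer at top px (355,231), side px (344,223), within about 2 mm of the expected centre. The slider line at crop (300,155) is level with the marker at (335,163) along the tilted juicer axis.

Request:
send_rows --moves '[[[0,0,0,0,0,0,1],[0,0,0,0,0,0,1],[0,0,0,0,0,0,1]]]'

```text
clock: 21.45
eef_pos: [433.3, 27.9, 244.7]
tcp_rot: [3.141, 0.0, 1.388]
contact_force: [-0.1, 0.4, 0.8]
opening: 1.001
grasp_force: 0.0
```

Run:
```python
from m import *
T=cam("top"); h=cv2.cvtColor(T[0],cv2.COLOR_RGB2HSV)
p=blob(T,(h[...,1]>150)&(h[...,2]>60)&(h[...,0]<20),(335,205,385,255),"T",144)
if p is not None and abs(p[0]-354.94)<.4 and abs(p[1]-230.78)<.4: print(sign_off())
```

```text
T px [354.94 230.78] n 217 box 347 223 363 238 xyz [ 532.1 -189.5  144. ]
the job is handed in; nothing more can be done
None
```

The job is handed in at about 21.5 s: the slider line is within about 1 mm of the red marker, and the orange half rests cut face down on the reamer, within about 2 mm of centre and steady after release.

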